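# Hang and pin the keyhole plate on the sloping apparatus board

## Task

Hang the metal plate that has the keyhole slot on the sloping apparatus board: with the narrow end of the slot uphill, press the large end over the stud's head until the plate lies flat, then slide it downhill until the stud sits at the end of the narrow slot. Then take the retaining pin from its wooden stand and push it through the plate's round hole into the hole in the board until its flange is down on the plate, and let go. Leave the flask, jar, beaker and the look-alike plate without a keyhole where they are.

Things in the scene. Friction and masses are not known exactly. Their poses are not given: they have to be found in the camera images.
- plate: Loose keyhole plate, bare aluminium, 160 (x) x 80 (y) x 5 mm, about 0.3 kg, starting flat on the bench, rib up. Origin at the centre of its underside. z out of the face (the rib's side), x along its length towards the narrow end of the keyhole slot (this end goes uphill), y across.
- plate_grip (a point): Centre of the plate's grip rib, to hold it by: 36 mm along x, 16 mm across y, standing 30 mm high on the middle of the face. This point is half-way up: 15 mm above the face, 20 mm above the plate's underside. Axes as the plate's.
- plate_keyhole (a point): Centre of the keyhole's large end (29 mm across), on the plate's upper face, 40 mm from the plate's centre along +x. From it a slot 13 mm wide runs in +x and ends 70 mm from the plate's centre. Axes as the plate's.
- plate_pinhole (a point): Centre of the plate's round pin hole (15 mm) on its upper face, 46 mm from the plate's centre along -x. Axes as the plate's.
- stud_foot (a point): Foot of the steel stud at the face of the board. Axes: z square out of the face, along the stud; x up the slope; y level. Shank 9 mm thick; round head 20 mm across, 9 to 15 mm above the face. With the plate fully down the shank touches the slot's end, 65 mm from the plate's centre, and the pin holes of plate and board line up.
- board: White board, fixed, 210 mm wide, 230 mm up the slope, 18 mm thick, on a wooden frame. Its face slopes 28 degrees from horizontal. Origin on the bench below the middle of the face, which is 90 mm high there; z vertical, x level in the uphill direction. Stud and hole lie on its middle line, the stud 59 mm from the upper edge.
- board_hole (a point): Centre of the round hole through the board (14 mm) at its face, 111 mm downhill of the stud. Axes as the stud's: z square out of the face, x up the slope.
- pin_grip (a point): Centre of the black round grip of the loose retaining pin (about 70 g). The grip is 18 mm across, 40 mm long; this point is its middle, 20 mm above the top of the flange (26 mm across, 4 mm thick), 24 mm above the flange's underside, 58 mm above the tip. z runs from tip to grip. It starts upright in its stand.
- pin_tip (a point): Tip of the pin's shaft, on its axis. The shaft is 10 mm thick, 34 mm long from tip to flange, the tip tapered.
- pin_flange (a point): Centre of the underside of the pin's flange, which comes down on the plate; at the start it rests on the stand.
- pin: The same pin; origin at the tip of its shaft, z along the pin towards the grip.
- stand: Fixed wooden block 50 x 50 x 40 mm with the pin in its 13 mm hole; origin at the centre of its underside.
- spare_grip (a point): Centre of the rib of a look-alike plate of the same size that has two round holes and no keyhole; not needed, leave it. Axes as its own: x along its length, z up.
- flask_mid (a point): Conical glass flask, 70 mm across at the foot, 100 mm high; this point lies on its axis 45 mm above its foot. Leave it.
- jar_mid (a point): White plastic jar, 58 mm across, 85 mm high; this point lies on its axis 45 mm above its foot. Leave it.
- beaker_mid (a point): Glass beaker, 68 mm across, 85 mm high; this point lies on its axis 45 mm above its foot. Leave it.
Not all that is in view belongs to the job. What is meant by the pin is not purple, and is the smaller of those in its own colour.

How it is judged:
By the outcome, as a careful person would: the job done as asked, in the order asked, and still so for the second after the job is handed in, with the robot touching nothing.
It also fails if it takes over 54 s, if anything falls off the work surface, if the arm or the gripper's body presses on something with over 40 N, if the wrist force passes 120 N, or if a joint passes its speed limit or range.

## Robot

A 7-joint arm with a two-finger parallel gripper is mounted at the origin on the work surface. World frame = base frame: x ahead of the robot, y to its left, z up, the work surface at z = 0. Lengths are in mm, angles in degrees, forces in N, time in s.
With the tool pointing down it reaches from about 400 to 900 mm from the base axis. Payload 5.5 kg.
Tool frame: the origin (TCP) lies between the finger pads; the fingertips stand 17 mm ahead of it and the grasp point (between the pads) lies 2 mm behind it; z points along the fingers, y is the direction in which the jaws open and shut (so a half turn about z gives the same grasp; the last joint's range is limited). The gripper opens to 85 mm and grips with 20 to 120 N. Pads are 22 mm wide; open, the fingers measure 114 mm over their backs; the gripper's body (76 mm by 85 mm) begins 54 mm behind the grasp point. The pads swing forward as they close: fully open they stand 13 mm farther back than shut.
Start: joints at [86.012, 28.699, -24.465, 88.831, 12.651, 65.22, -12.049], TCP at [212.381, -614.324, 248.31] pointing down, gripper open.
Joint ranges: [-164.97, 164.97], [-17.58, 116.51], [-87.97, 89.64], [11.32, 138.91], [-80.73, 260.73], [10.89, 115.49], [-147.41, 147.41]. Speed limits (degrees/s): [147.25, 147.25, 180, 180, 180, 180, 180].

## Interface

Orientations are given as [roll, pitch, yaw] about the fixed x, y, z axes, in that order (R = Rz(yaw) Ry(pitch) Rx(roll)).
In Python, from workcell import ctrl gives the robot as it stands.
- The arm moves only by the shell command python3 -m creep 'ROWS' [OPENING] [FORCE]. ROWS is JSON, a list of rows, each a list of 4 numbers: the shift along the tool's x, y, z in cm, then the turn about the tool's z in rad. A call has 1 to 10 rows; each row is the pose to reach, as a shift and turn from the pose measured when the call began, along the tool's axes at that moment; what a row does not reach only later rows make up. A row lasts 1/10 s, in which the tool goes at most 50 mm and 8.59 degrees, less where a joint would pass 70% of its speed; a pose out of reach is approached as far as the arm can. A call with a gripper value outside its range is refused whole. OPENING is the finger opening in cm, from 0 to 8.54, set as the call begins (- or left out, the last holds). The fingers move at their own pace and stop on an object; FORCE is the grip in N (left out, the last holds). Time passes only in rows, so rows that repeat a pose let the fingers close. It gives the time, the measured TCP pose, the force and the opening at its end, in the units of the state.
- ctrl.read_state(): the state, without advancing time (a new reading comes with each control period).
- ctrl.capture(name): name is "side" or "top" or "wrist"; returns the picture (420x560x3 uint8, red, green, blue); there is no depth.
- ctrl.get_calibration(name): a dict with "K" (3x3 intrinsics, pixels), "position" and "orientation" of the camera in the world. Camera axes: x right, y down, z forward; pixel columns grow to the right and rows downward; lengths in mm; the calibration is good to about 2 mm. A picture is of the moment at which its call begins: read the wrist's pose just before it. get_calibration takes no time and is no camera call; for the wrist camera it gives the pose at the moment of the call.
- ctrl.sign_off(): hands the job in, once; it reports no verdict.
The state is a dict: "clock": time; "joint_pos": joint angles; "joint_vel": joint speeds; "joint_torque": joint torques, N m; "tool_pos": TCP position; "ee_rot": TCP orientation; "force": force on the tool from outside, world axes, zero at the start; "ft_torque": the same for the moment, N m; "finger_gap": finger opening in mm.
Only numpy, scipy, OpenCV 4.12 (cv2) and the standard library are available. Lean on these libraries where they do the work, as an engineer would, in place of code of your own. Each camera call takes 0.05 s, during which the arm holds its last target.

## Working session

There is one attempt and no reset: what is moved stays moved. The work goes in short steps, Python scripts to look and compute and a shell command to move; the robot and the scene stay as the last step left them, time stands still between calls to the robot, and variables do not carry over. Pictures are saved under pics/ and viewed, and the job is handed in when it is done.

```bash
mkdir -p pics; ls
python3 - <<'E'
from workcell import ctrl
import cv2,json
s=ctrl.read_state();print(s['clock'],s['tool_pos'],s['ee_rot'],s['finger_gap'])
for n in("side","top","wrist"):
    c=ctrl.get_calibration(n);print(n,c)
    cv2.imwrite(f"pics/{n}0.png",cv2.cvtColor(ctrl.capture(n),cv2.COLOR_RGB2BGR))
E
```

```text
pics
0.0 [ 212.08733634 -613.72183904  247.25174652] [-1.79888218e+02 -2.70399754e-03  1.90730183e+01] 85.0994294729075
side {'K': array([[433.72972349,   0.        , 281.26060052],
       [  0.        , 433.72972349, 212.45399304],
       [  0.        ,   0.        ,   1.        ]]), 'position': array([ 357.72874275, -572.66901128,  685.29247882]), 'orientation': array([-136.20660013,    0.94446315,  -19.35491303])}
top {'K': array([[417.29929146,   0.        , 283.06911614],
       [  0.        , 417.29929146, 211.3129092 ],
       [  0.        ,   0.        ,   1.        ]]), 'position': array([ 412.70992774,  -37.53309482, 1012.52745047]), 'orientation': array([-171.86160872,   -1.04915714,  -89.11741191])}
wrist {'K': array([[332.84023463,   0.        , 282.02362493],
       [  0.        , 332.84023463, 214.63234106],
       [  0.        ,   0.        ,   1.        ]]), 'position': array([ 279.33537716, -590.56898769,  372.18705528]), 'orientation': array([ 1.63861541e+02,  8.28482240e-02, -7.09733732e+01])}
```

View pics/side0.png

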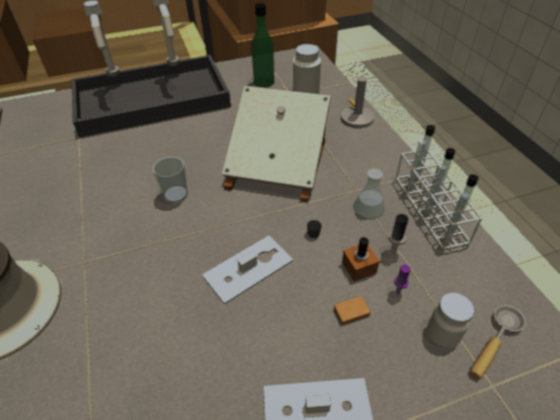

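View pics/top0.png

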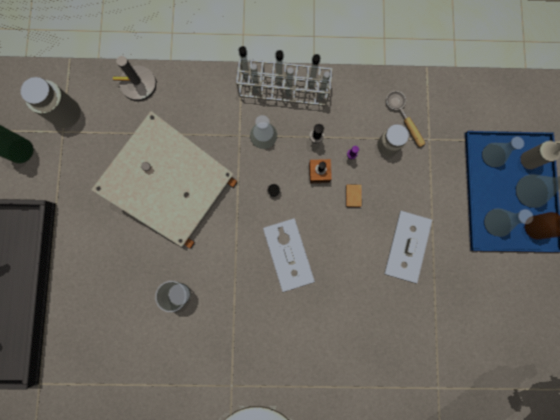

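View pics/wrist0.png

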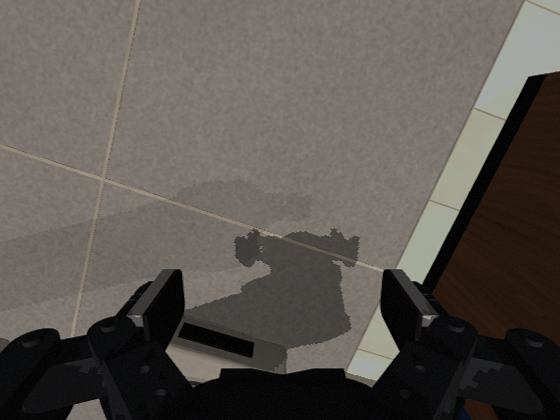

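The top view shows the keyhole plate at about (289,254), its keyhole end at (284,237). The stud is at (147,167), the board hole at (186,194), and the pin in its brown stand at (321,168). The larger black and purple pins are decoys. I'll enlarge for pixel picks.

```bash
cat > h.py <<'E'
import numpy as np,cv2
from scipy.spatial.transform import Rotation as R
from workcell import ctrl
def rot(o): return R.from_euler('xyz',o,degrees=True).as_matrix()
def ray(c,p):
    d=rot(c['orientation'])@np.linalg.inv(c['K'])@np.array([p[0],p[1],1.]);return np.array(c['position']),d/np.linalg.norm(d)
def onz(c,p,z):
    o,d=ray(c,p);return o+d*(z-o[2])/d[2]
def tri(*cp):
    A=np.zeros((3,3));b=np.zeros(3)
    for c,p in cp:
        o,d=ray(c,p);M=np.eye(3)-np.outer(d,d);A+=M;b+=M@o
    X=np.linalg.solve(A,b);return X,[float(np.linalg.norm((np.eye(3)-np.outer(ray(c,p)[1],ray(c,p)[1]))@(X-ray(c,p)[0]))) for c,p in cp]
def proj(c,X):
    v=np.array(c['K'])@(rot(c['orientation']).T@(np.array(X)-c['position']));return v[:2]/v[2]
def crop(img,x0,y0,x1,y1,f,name,step=10):
    im=cv2.resize(img[y0:y1,x0:x1],None,fx=f,fy=f,interpolation=cv2.INTER_CUBIC)
    for x in range((x0+step-1)//step*step,x1,step):
        cv2.line(im,((x-x0)*f,0),((x-x0)*f,5),(0,0,255),1);cv2.putText(im,str(x),((x-x0)*f+1,14),0,.35,(0,0,255),1)
    for y in range((y0+step-1)//step*step,y1,step):
        cv2.line(im,(0,(y-y0)*f),(5,(y-y0)*f),(0,0,255),1);cv2.putText(im,str(y),(6,(y-y0)*f+4),0,.35,(0,0,255),1)
    cv2.imwrite(name,im)
E
python3 - <<'E'
from h import *
t=cv2.imread('pics/top0.png');s=cv2.imread('pics/side0.png')
crop(t,85,100,245,255,5,'pics/t_board.png');crop(t,250,115,350,300,4,'pics/t_plate.png')
crop(s,220,80,335,200,5,'pics/s_board.png');crop(s,195,200,415,330,3,'pics/s_plate.png')
E
```

```text
(no output)
```

View pics/t_board.png

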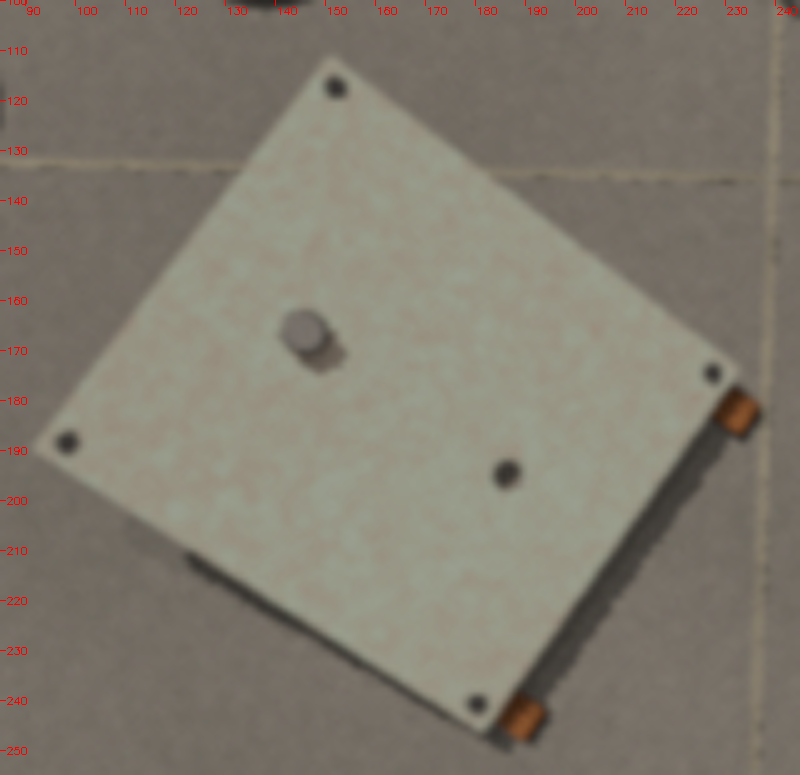

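View pics/t_plate.png

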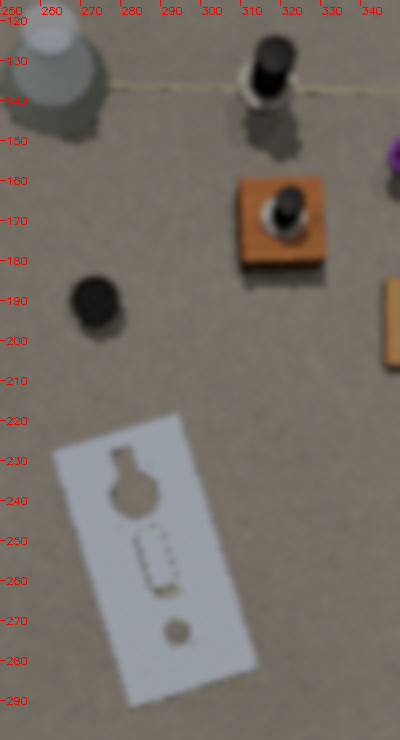

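View pics/s_board.png

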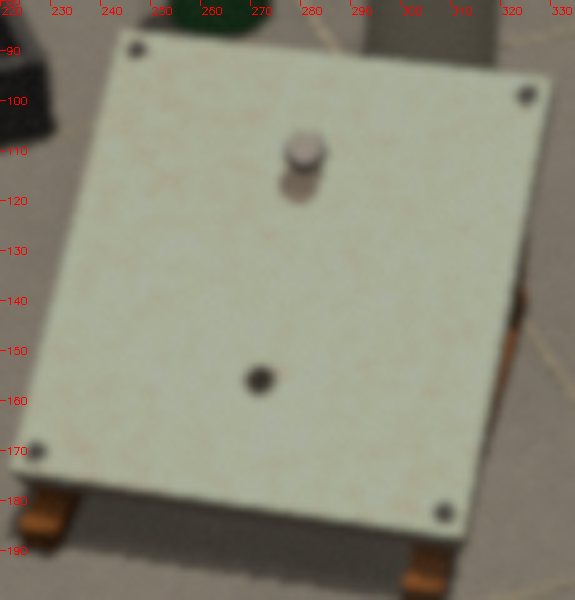

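View pics/s_plate.png

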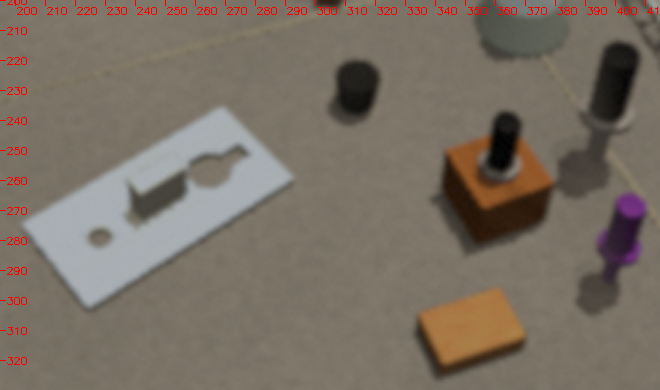

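Run:
```python
from h import *
t=ctrl.get_calibration('top');s=ctrl.get_calibration('side')
np.set_printoptions(precision=1,suppress=True)
P=dict(hole=((186.4,194.8),(272,156)),stud=((145.8,166.2),(280.6,110.4)),
cA=((151.2,111.4),(330.2,95.6)),cB=((233,173),(312.6,188)),cC=((92.2,189),(244.4,86)),cD=((182.4,247),(222.4,174)),
k1=((295,218.5),(293,259.7)),k2=((263.3,228.3),(269.3,235.7)),k3=((314.5,281.5),(225,303.3)),k4=((282.8,291.5),(202.3,275.3)),
key=((283.5,238.5),(264.5,256.5)),ph=((294.3,273),(228.2,279)),pintop=((322.5,164),(364,239.7)),flange=((321,169),(361.7,255)))
X={}
for k,(a,b) in P.items():
    x,e=tri((t,a),(s,b));X[k]=x;print(k,x,e[0])
n=np.cross(X['cA']-X['cD'],X['cB']-X['cC']);n/=np.linalg.norm(n);n*=np.sign(n[2]);print('normal',n,np.degrees(np.arccos(n[2])))
print('uphill yaw', np.degrees(np.arctan2(-n[1],-n[0])))
for a,b in(('cA','cB'),('cC','cD'),('cA','cC'),('cB','cD'),('stud','hole'),('k1','k2'),('k1','k3'),('k2','k4'),('key','ph')):
    d=X[a]-X[b];print(a,b,np.linalg.norm(d),np.degrees(np.arctan2(d[1],d[0])))
for c,i in((t,0),(s,1)):
    q={k:onz(c,P[k][i],5) for k in('k1','k2','k3','k4','key','ph')}
    print('plate',sum(q[k] for k in('k1','k2','k3','k4'))/4,q['key'],q['ph'])
    for a,b in(('key','ph'),('k1','k3'),('k2','k4')):
        d=q[a]-q[b];print(np.linalg.norm(d),np.degrees(np.arctan2(d[1],d[0])))
    print(onz(c,P['pintop'][i],84),onz(c,P['flange'][i],44))
```

```text
hole [584.4 170.5  61.5] 1.0299769531041374
stud [634.1 247.8 123.9] 0.41480188785826566
cA [752.3 237.5 142.5] 1.270656206323066
cB [644.2  68.2  32.2] 0.3387566375763045
cC [578.  350.8 142.6] 0.40457864955206213
cD [466.6 179.4  35.8] 1.9700215840939679
k1 [541.  -83.3   5.6] 1.1605515332719574
k2 [516.5  -6.8   4. ] 1.7781548524194122
k3 [ 390.6 -131.7    2.4] 1.380944378351812
k4 [365.4 -56.2   2.2] 0.7856731221140505
key [491.4 -55.9   4.9] 0.6870561835363466
ph [409.7 -83.1   4.1] 1.0934244027255946
pintop [ 657.  -141.1   83.7] 0.12578881555348068
flange [ 656.6 -142.5   40.9] 0.7775716224506615
normal [-0.2 -0.4  0.9] 28.172835336405697
uphill yaw 58.419058479309385
cA cB 229.15308932757424 57.43941669860455
cC cD 230.67308120279083 56.98935698226649
cA cC 207.96049318776002 -33.02318474898511
cB cD 209.59949581014422 -32.037039849106186
stud hole 110.99839401008957 57.302987282179885
k1 k2 80.36227240037539 -72.25068900651158
k1 k3 158.00447195706116 17.858600860560305
k2 k4 158.9727125572583 18.121499231096653
key ph 86.07738321498178 18.365397659563754
plate [452.2 -69.3   5. ] [490.7 -55.8   5. ] [408.6 -82.9   5. ]
86.43192135180102 18.253749361385555
158.14320117551938 17.767532341725307
157.84937029930026 18.308834530762773
[ 656.8 -141.1   84. ] [ 655. -142.   44.]
plate [454.6 -70.7   5. ] [492.1 -56.1   5. ] [410.8 -83.8   5. ]
85.91339741646493 18.798240199795764
158.74607895692944 18.598459820821752
160.09814116029287 18.448091978598264
[ 657.  -141.4   84. ] [ 655.9 -144.7   44. ]
```

Triangulation agrees with the known sizes: board 230×209, slope 28.2°, stud to hole 111, plate 159×80. Plate: (453,-69.5), yaw 18.2. Uphill yaw: 57.2. Pin: (656.5,-142).

```bash
cat >> h.py <<'E'
def need(x,y,z,yaw):
    s=ctrl.read_state();Rm=rot(s['ee_rot']);d=Rm.T@(np.array([x,y,z])-s['tool_pos'])/10
    cy=np.degrees(np.arctan2(Rm[1,0],Rm[0,0]));dy=(yaw-cy+180)%360-180
    print('need cm',np.round(d,2),'rad',round(-np.radians(dy),4),'| t',round(float(s['clock']),2),'pos',np.round(s['tool_pos'],1),'rpy',np.round(s['ee_rot'],2),'F',np.round(s['force'],1),'gap',round(float(s['finger_gap']),1))
def snap(n,name):
    c=ctrl.get_calibration(n);im=cv2.cvtColor(ctrl.capture(n),cv2.COLOR_RGB2BGR);cv2.imwrite(name,im);return c,im
E
python3 -c "
from h import *
need(453,-69.5,120,18.2)"
```

```text
need cm [ 40.55 -43.56  12.82] rad 0.0152 | t 0.15 pos [ 212.1 -613.9  247.5] rpy [-179.91   -0.     19.07] F [-0.8  1.2  0.3] gap 85.2
```

```bash
python3 -m creep '[[3,-3.2,1,0],[6,-6.4,2,0],[9.4,-10,3,0],[12.8,-13.7,4,0],[16,-17.2,5,0],[19.2,-20.6,6,0],[22.4,-24,7,0],[25.6,-27.5,8,0],[28.8,-31,9,0],[32,-34.4,10,0]]'; python3 -c "
from h import *
need(453,-69.5,110,18.2)"
```

```text
clock: 1.15
tool_pos: [402.4, -182.3, 147.8]
ee_rot: [-179.9, -0.0, 19.0]
force: [0.8, 0.1, -0.9]
finger_gap: 85.3
need cm [ 8.46 -9.01  3.79] rad 0.0148 | t 1.15 pos [ 402.4 -182.3  147.8] rpy [-1.7994e+02 -1.0000e-02  1.9050e+01] F [ 0.8  0.1 -0.9] gap 85.3
```

```bash
python3 -m creep '[[3,-3.2,1.2,0],[6,-6.4,2.5,0],[8,-8.5,3.5,0.015],[8.46,-9.0,3.8,0.015],[8.46,-9.0,3.8,0.015]]'; python3 -c "
from h import *
c,im=snap('wrist','pics/w1.png')
need(453,-69.5,27,18.2)
np.save('/tmp/c.npy',c,allow_pickle=True)"
```

```text
clock: 1.65
tool_pos: [452.8, -68.4, 109.4]
ee_rot: [-179.9, 0.0, 18.4]
force: [-0.7, -0.9, 0.1]
finger_gap: 85.4
need cm [ 0.06 -0.02  8.27] rad 0.0008 | t 1.7 pos [452.6 -69.9 109.7] rpy [-1.7993e+02  5.0000e-02  1.8250e+01] F [-1.1 -1.1  0. ] gap 85.3
```

View pics/w1.png

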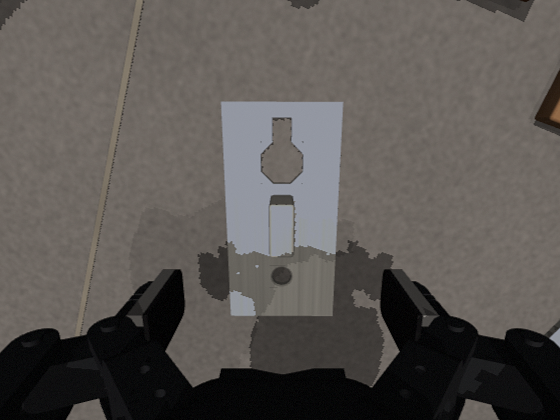

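The wrist picture shows the plate centred and square between the jaws: keyhole (282,162), pin hole (282,275), rib top (282,230). I'll check those numerically.

```bash
python3 -c "
from h import *
c=ctrl.get_calibration('wrist')
for p,z in(((282,162),5),((282,275),5),((222,102),5),((342,102),5),((333,315.5),5),((230,315),5),((282,230),35)): print(p,onz(c,p,z).round(1))"
```

```text
(282, 162) [492.6 -56.5   5. ]
(282, 275) [411.6 -83.1   5. ]
(222, 102) [517.4  -7.    5. ]
(342, 102) [541.9 -81.5   5. ]
(333, 315.5) [ 390.9 -132.1    5. ]
(230, 315) [365.9 -55.    5. ]
(282, 230) [455.5 -68.7  35. ]
```

```bash
python3 -m creep '[[0.05,0,2,0],[0.05,0,4.5,0],[0.05,0,6.5,0],[0.05,0,7.8,0],[0.05,0,8.25,0],[0.05,0,8.25,0]]'; python3 -m creep '[[0,0,0,0],[0,0,0,0],[0,0,0,0],[0,0,0,0],[0,0,0,0],[0,0,0,0],[0,0,0,0]]' 0.5 35
```

```text
clock: 2.3
tool_pos: [452.6, -70.5, 27.1]
ee_rot: [-179.9, 0.1, 18.2]
force: [0.2, 0.4, -0.6]
finger_gap: 85.6
clock: 3.0
tool_pos: [452.9, -70.3, 27.5]
ee_rot: [-180.0, 0.1, 18.2]
force: [-1.8, 0.8, 6.4]
finger_gap: 15.2
```

Held at 15.2 mm. Lifting, then checking.

```bash
python3 -m creep '[[0,0,-1,0],[0,0,-3,0],[0,0,-6,0],[0,0,-9,0],[0,0,-12,0],[0,0,-14.5,0],[0,0,-16,0],[0,0,-16,0]]' ; python3 -c "
from h import *
snap('wrist','pics/w2.png')
need(539.4,210.8,170,57.2)"
```

```text
clock: 3.8
tool_pos: [454.3, -70.7, 189.7]
ee_rot: [179.9, -0.1, 18.2]
force: [-0.1, 0.9, -2.1]
finger_gap: 15.6
need cm [ 16.95 -24.07   1.81] rad -0.6812 | t 3.85 pos [453.4 -70.7 188.3] rpy [179.96  -0.    18.17] F [ 0.  -1.  -3.3] gap 15.6
```

View pics/w2.png

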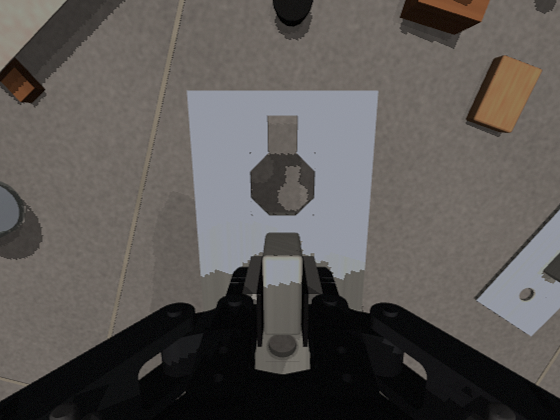

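The plate is held level in the jaws. Moving beside the stud over the board.

```bash
python3 -m creep '[[1,-1.5,0,-0.04],[3,-4.5,0,-0.12],[5.5,-8,0,-0.22],[8,-11.5,0,-0.32],[10.5,-15,0,-0.42],[13,-18.5,0.3,-0.52],[15,-21.3,0.8,-0.6],[16.4,-23.3,1.2,-0.66],[16.95,-24.1,1.5,-0.68],[16.95,-24.1,1.5,-0.68]]'; python3 -c "
from h import *
snap('wrist','pics/w3.png')
need(539.4,210.8,140,57.2)"
```

```text
clock: 4.85
tool_pos: [537.7, 213.1, 171.3]
ee_rot: [-179.8, 0.1, 57.3]
force: [-0.6, -0.2, -3.6]
finger_gap: 15.3
need cm [0.05 0.15 3.16] rad -0.0003 | t 4.9 pos [538.  211.2 171.6] rpy [-1.7991e+02  1.5000e-01  5.7180e+01] F [ 0.1 -0.8 -2.7] gap 15.4
```

View pics/w3.png

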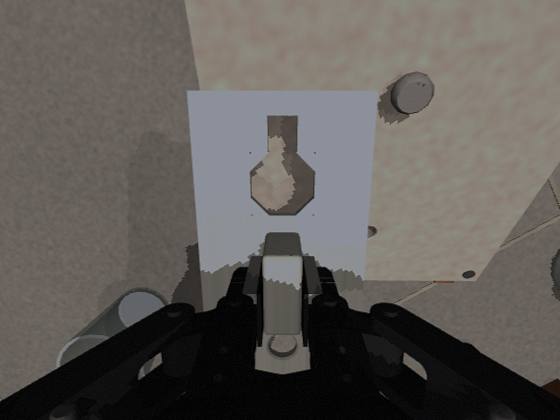

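```bash
python3 -c "
from h import *
c=ctrl.get_calibration('wrist');t=ctrl.get_calibration('top');s=ctrl.get_calibration('side')
for z in(124,129.5): print(onz(c,(414,91),z).round(1))
print(tri((c,(414,91)),(t,(145.8,166.2)),(s,(280.6,110.4))))
print(tri((c,(414,91)),(t,(145.8,166.2))))
print('hole',onz(c,(468,274),40), onz(c,(282,184),140))
"
python3 -m creep '[[0,0.1,1,0],[0,0.1,2.5,0],[0,0.1,3.5,0],[0,0.1,4,0],[0,0.1,4.5,0],[0,0.1,5,0],[0,0.1,5.3,0]]' - 25
python3 -c "
from h import *
need(539.4,210.8,105,57.2)"
```

```text
[637.5 246.7 124. ]
[635.5 247.5 129.5]
(array([634.86191784, 247.17592631, 124.8936373 ]), [2.181295199361565, 1.4868265430628806, 0.8201925175792032])
(array([634.31326888, 246.995919  , 128.01433277]), [1.6903460124994942, 1.6903460124995113])
hole [639.89828868  79.09734836  40.        ] [560.36738817 245.58991407 140.        ]
clock: 5.6
tool_pos: [537.1, 206.3, 116.8]
ee_rot: [-179.9, 0.6, 57.0]
force: [-4.6, -7.4, 3.1]
finger_gap: 15.5
need cm [ 0.51 -0.05  1.18] rad -0.0032 | t 5.6 pos [537.1 206.3 116.8] rpy [-179.89    0.59   57.01] F [-4.6 -7.4  3.1] gap 15.5
```

Contact is made with the uphill edge and the plate is pivoting. Lowering further.

```bash
python3 -m creep '[[-0.1,0,0.3,0],[-0.2,0,0.7,0],[-0.3,0,1.1,0],[-0.3,0,1.4,0],[-0.3,0,1.6,0]]'
python3 -c "
from h import *
need(539.4,210.8,101,57.2);snap('side','pics/s4.png');snap('wrist','pics/w4.png')
crop(cv2.imread('pics/s4.png'),170,60,340,200,4,'pics/s4c.png')"
```

```text
clock: 6.1
tool_pos: [535.9, 203.8, 100.9]
ee_rot: [-179.9, 0.5, 57.0]
force: [0.6, -0.5, 1.7]
finger_gap: 15.3
need cm [ 0.78 -0.08 -0.02] rad -0.0034 | t 6.1 pos [535.9 203.8 100.9] rpy [-179.92    0.53   57.  ] F [ 0.6 -0.5  1.7] gap 15.3
```

View pics/s4c.png

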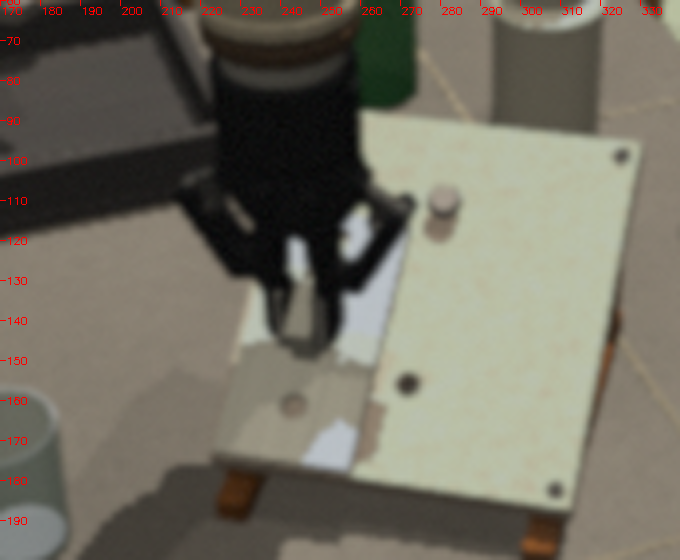

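View pics/w4.png

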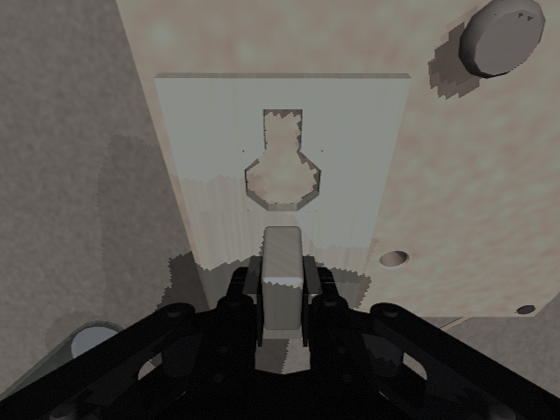

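The plate is tilted almost onto the board (pin hole end near the lower edge). I'll press a few more mm until flat.

```bash
python3 -m creep '[[0,0,0.2,0],[0,0,0.35,0],[0,0,0.5,0],[0,0,0.5,0]]'
python3 -c "
from h import *
need(539.4,210.8,101,57.2);c,im=snap('wrist','pics/w5.png');print(c['position'],c['orientation'])"
```

```text
clock: 6.6
tool_pos: [535.3, 203.8, 95.6]
ee_rot: [-179.9, 0.6, 57.0]
force: [0.0, 0.3, 1.9]
finger_gap: 15.2
need cm [ 0.81 -0.04 -0.55] rad -0.0031 | t 6.6 pos [535.3 203.8  95.6] rpy [-179.88    0.58   57.02] F [0.  0.3 1.9] gap 15.2
[575.16144822 264.23134091 219.66068277] [ 1.63263813e+02  1.07075152e-01 -3.30247184e+01]
```

View pics/w5.png

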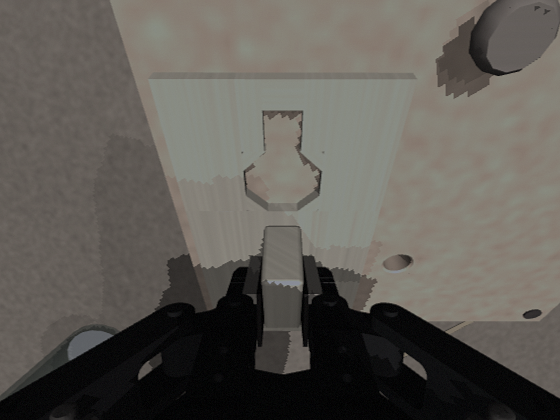

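```bash
cat >> h.py <<'E'
from scipy.optimize import least_squares
def fitplate(c,pix,pts,tool,yaw):
    # plate pose: yaw, tilt, grip position; returns tilt(deg), centre underside, in world
    def pose(q):
        Rm=rot([0,-q[3],q[4]]);return Rm,q[:3]
    def res(q):
        Rm,o=pose(q);return np.concatenate([proj(c,o+Rm@np.array(p))-np.array(u) for p,u in zip(pts,pix)])
    r=least_squares(res,[tool[0],tool[1],tool[2]-25,20,yaw]);return r.x.round(1),np.abs(r.fun).max().round(1)
E
python3 -c "
from h import *
crop(cv2.imread('pics/w5.png'),140,60,430,220,2,'pics/w5c.png')
c=ctrl.get_calibration('wrist');s=ctrl.read_state()
print(fitplate(c,[(152,80),(414,80),(282.5,110.5),(282.5,209.5)],[(80,40,5),(80,-40,5),(70,0,5),(25.5,0,5)],s['tool_pos'],57))"
```

```text
(array([543.2, 215.1,  68.9,  27.6,  56.9]), np.float64(0.2))
```

View pics/w5c.png

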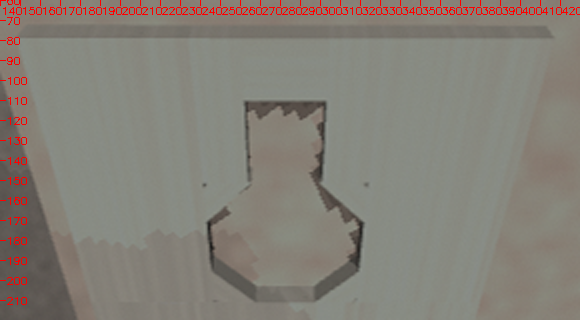

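The fit gives a tilt of 27.6°, yaw 56.9 (residual 0.2 px), so the pre-tilt worked. Lifting off square to the face and going over the stud.

```bash
python3 -m creep '[[-0.5,0,-1,0],[-1,0,-2,0],[-1.6,0,-3,0],[-2.1,0,-4,0],[-2.4,0,-4.5,0],[-2.4,0,-4.5,0]]' - 35
python3 -c "
from h import *
need(600.7,196.2,159.2,57.2)"
```

```text
clock: 7.25
tool_pos: [523.0, 183.3, 141.9]
ee_rot: [-180.0, 0.6, 57.0]
force: [0.9, -0.3, -2.9]
finger_gap: 15.3
need cm [ 5.3   5.81 -1.79] rad -0.004 | t 7.25 pos [523.  183.3 141.9] rpy [-179.97    0.56   56.97] F [ 0.9 -0.3 -2.9] gap 15.3
```

```bash
python3 -m creep '[[0.5,0.6,-0.5,0],[1.5,1.8,-1,0],[2.8,3.2,-1.4,0],[4.1,4.6,-1.8,0],[5,5.5,-1.8,-0.004],[5.3,5.8,-1.8,-0.004],[5.3,5.8,-1.8,-0.004]]'
python3 -c "
from h import *
need(610.9,212,123.9,57.2);c,im=snap('wrist','pics/w6.png')
crop(im,140,40,430,240,2,'pics/w6c.png')"
```

```text
clock: 7.95
tool_pos: [600.8, 196.5, 158.9]
ee_rot: [-179.9, 0.6, 57.2]
force: [-0.4, -0.4, -2.8]
finger_gap: 15.4
need cm [1.89 0.01 3.48] rad -0.0003 | t 7.95 pos [600.8 196.5 158.9] rpy [-179.92    0.56   57.19] F [-0.4 -0.4 -2.8] gap 15.4
```

View pics/w6.png

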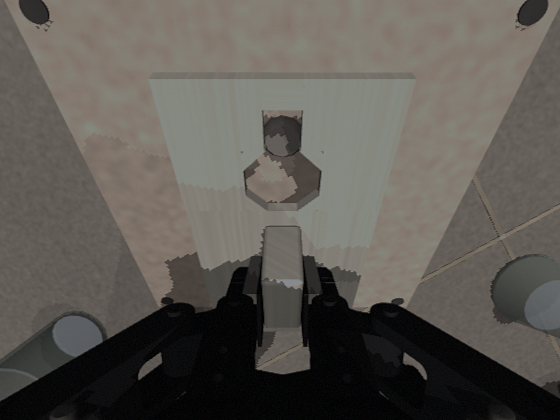

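View pics/w6c.png

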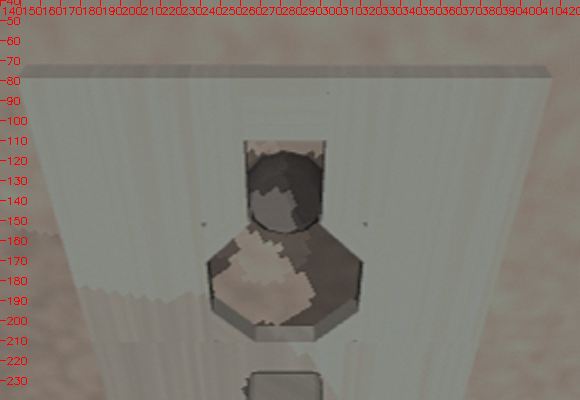

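```bash
python3 -c "
from h import *
c=ctrl.get_calibration('wrist');s=ctrl.read_state()
q,e=fitplate(c,[(152,79),(414.5,79),(282.5,110.5),(282,210)],[(80,40,5),(80,-40,5),(70,0,5),(25.5,0,5)],s['tool_pos'],57);print(q,e)
print('pred head',proj(c,(634.1,247.1,129.2)))
print('head 20mm across: pixels',38*0, onz(c,(282.5,135.5),129.2),onz(c,(282.5,135.5),124))
# direction to head, tool target
d=q[:3]-s['tool_pos'];print('plate-tool',d)
"
```

```text
[607.8 207.7 133.1  27.   57.1] 0.5
pred head [284.16159218 140.77435313]
head 20mm across: pixels 0 [634.72791463 249.46011337 129.2       ] [634.5608979  249.20291887 124.        ]
plate-tool [  7.69773775  11.30609969 -25.71344223]
```

Stud head is at (282.5,135.5), keyhole at (282,180): aligned sideways, needing about 21 mm uphill-horizontal and 36 mm down in total. Descending along the normal in two stages.

```bash
python3 -m creep '[[0.3,0,0.2,0],[0.6,0,0.6,0],[0.9,0,1.2,0],[1.15,0,1.7,0],[1.25,0,1.9,0],[1.25,0,1.9,0]]'
python3 -c "
from h import *
need(610.9,212,123.9,57.2);c,im=snap('wrist','pics/w7.png')
crop(im,140,40,430,240,2,'pics/w7c.png')"
```

```text
clock: 8.6
tool_pos: [606.4, 206.9, 139.0]
ee_rot: [-179.9, 0.6, 57.2]
force: [0.6, 0.2, -3.8]
finger_gap: 15.4
need cm [0.7  0.11 1.5 ] rad 0.0005 | t 8.6 pos [606.4 206.9 139. ] rpy [-179.86    0.64   57.23] F [ 0.6  0.2 -3.8] gap 15.4
```

View pics/w7c.png

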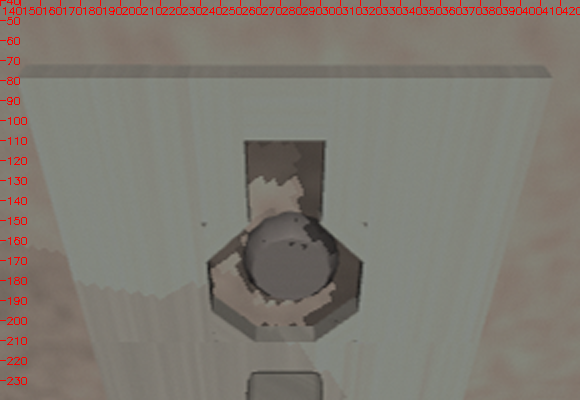

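```bash
python3 -m creep '[[0.15,0.1,0.2,0],[0.3,0.12,0.4,0],[0.45,0.12,0.7,0],[0.6,0.12,1.0,0],[0.7,0.12,1.15,0],[0.7,0.12,1.15,0]]'
python3 -c "
from h import *
need(610.9,212,123.9,57.2);c,im=snap('wrist','pics/w8.png')
crop(im,140,40,430,240,2,'pics/w8c.png')"
```

```text
clock: 9.25
tool_pos: [611.1, 212.1, 127.4]
ee_rot: [-179.9, 0.6, 57.2]
force: [-0.9, 0.3, -3.4]
finger_gap: 15.2
need cm [-0.01 -0.01  0.35] rad 0.0006 | t 9.25 pos [611.1 212.1 127.4] rpy [-179.85    0.64   57.23] F [-0.9  0.3 -3.4] gap 15.2
```

View pics/w8c.png

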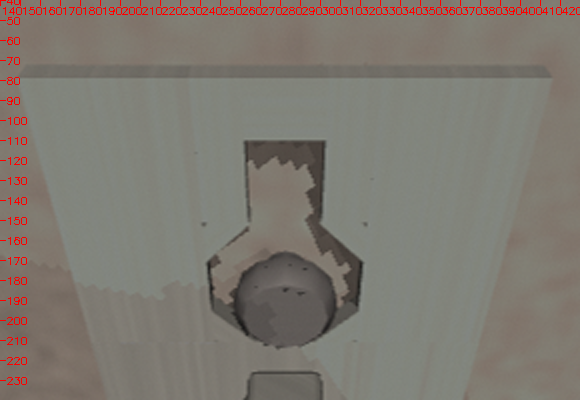

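```bash
python3 -c "
from h import *
c=ctrl.get_calibration('wrist');s=ctrl.read_state()
q,e=fitplate(c,[(152,79),(414.5,79),(282.5,110.5),(282,210)],[(80,40,5),(80,-40,5),(70,0,5),(25.5,0,5)],s['tool_pos'],57);print(q,e)
Rm=rot([0,-q[3],q[4]])
o,d=ray(c,(283,197));o=Rm.T@(o-q[:3]);d=Rm.T@d
for h in(5,8,10,12,15): print(h,(o+d*(h-o[2])/d[2]).round(1))
"
```

```text
[618.8 223.4 101.9  27.   57.1] 0.5
5 [32.8 -0.2  5. ]
8 [35.3 -0.2  8. ]
10 [37.1 -0.2 10. ]
12 [38.8 -0.2 12. ]
15 [41.4 -0.2 15. ]
```

```bash
python3 -m creep '[[-0.1,0,0.1,0],[-0.1,0,0.3,0],[-0.05,0,0.5,0],[0,0,0.65,0],[0,0,0.65,0]]'
python3 -c "
from h import *
need(610.9,212,123.9,57.2);c,im=snap('wrist','pics/w9.png')
crop(im,140,40,430,240,2,'pics/w9c.png')"
```

```text
clock: 9.8
tool_pos: [611.0, 211.7, 121.3]
ee_rot: [-179.9, 0.7, 57.2]
force: [-1.6, -2.4, 0.0]
finger_gap: 15.3
need cm [ 0.02 -0.02 -0.26] rad 0.0005 | t 9.8 pos [611.  211.7 121.3] rpy [-179.87    0.68   57.23] F [-1.6 -2.4  0. ] gap 15.3
```

View pics/w9c.png

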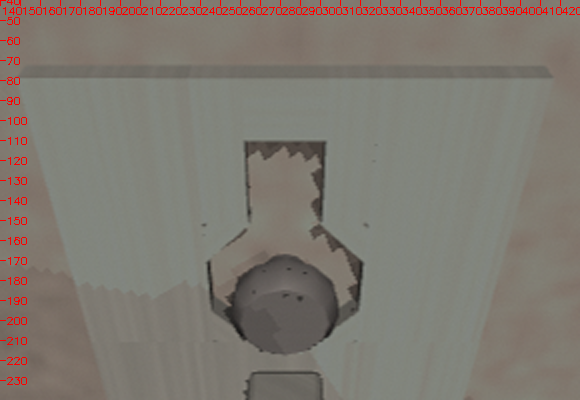

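```bash
python3 -m creep '[[0,0,0.15,0],[0,0,0.3,0],[0,0,0.3,0]]'
python3 -c "
from h import *
need(610.9,212,119.3,57.2);c,im=snap('wrist','pics/w10.png')
crop(im,140,40,430,240,2,'pics/w10c.png')
c,im=snap('side','pics/s10.png');crop(im,210,70,340,200,5,'pics/s10c.png')"
```

```text
clock: 10.15
tool_pos: [611.0, 211.8, 120.9]
ee_rot: [-179.9, 0.7, 57.2]
force: [-8.2, -5.0, 16.6]
finger_gap: 15.6
need cm [ 0.02 -0.02  0.16] rad 0.0002 | t 10.15 pos [611.  211.8 120.9] rpy [-179.95    0.7    57.21] F [-8.2 -5.  16.6] gap 15.6
```

View pics/w10c.png

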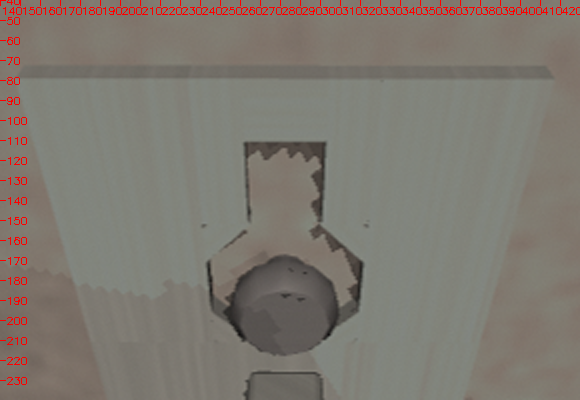

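View pics/s10c.png

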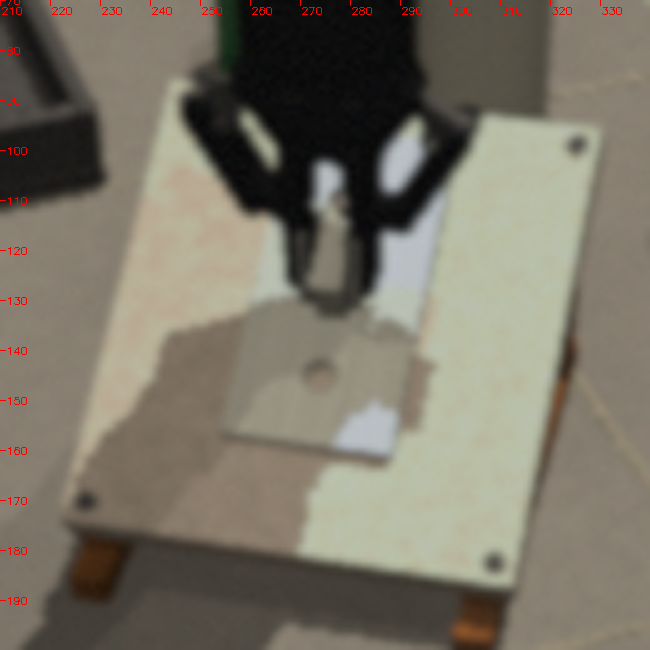

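The reaction of about 19 N is square to the face (29°), motion has stopped, and the head stands through the keyhole: the plate is flat. Sliding 25 mm downhill.

```bash
python3 -m creep '[[-0.3,0,0.17,0],[-0.6,0,0.34,0],[-0.9,0,0.51,0],[-1.2,0,0.66,0],[-1.5,0,0.82,0],[-1.8,0,0.98,0],[-2.0,0,1.08,0],[-2.1,0,1.13,0],[-2.1,0,1.13,0]]'
python3 -c "
from h import *
need(610.9,212,119.3,57.2);c,im=snap('wrist','pics/w11.png')
crop(im,140,40,430,240,2,'pics/w11c.png')"
```

```text
clock: 11.15
tool_pos: [599.3, 193.5, 109.5]
ee_rot: [-179.9, 0.7, 57.2]
force: [-0.5, -1.0, 1.7]
finger_gap: 15.4
need cm [ 2.17 -0.03 -1.01] rad -0.0001 | t 11.15 pos [599.3 193.5 109.5] rpy [-179.93    0.74   57.2 ] F [-0.5 -1.   1.7] gap 15.4
```

View pics/w11c.png

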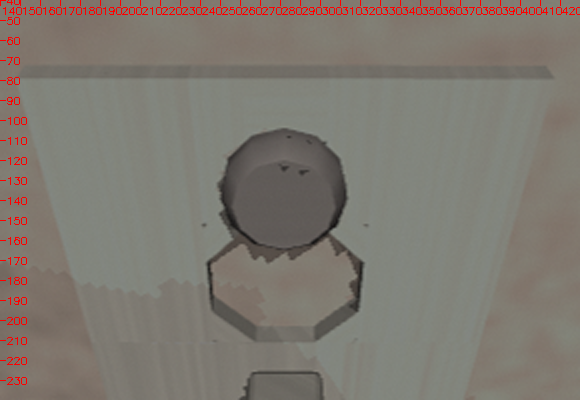

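```bash
python3 -m creep '[[-0.15,0,0.08,0],[-0.3,0,0.16,0],[-0.45,0,0.24,0],[-0.45,0,0.24,0]]'
python3 -c "
from h import *
need(610.9,212,119.3,57.2);c,im=snap('wrist','pics/w12.png')
s=ctrl.read_state()
q,e=fitplate(c,[(152,79),(414.5,79),(282.5,110.5),(282,210)],[(80,40,5),(80,-40,5),(70,0,5),(25.5,0,5)],s['tool_pos'],57);print(q,e)
crop(im,140,40,430,240,2,'pics/w12c.png')"
```

```text
clock: 11.6
tool_pos: [598.4, 192.3, 108.6]
ee_rot: [180.0, 0.4, 57.3]
force: [3.2, 5.0, 3.9]
finger_gap: 15.2
need cm [ 2.33 -0.02 -1.09] rad 0.001 | t 11.6 pos [598.4 192.3 108.6] rpy [179.99   0.41  57.26] F [3.2 5.  3.9] gap 15.2
[606.2 203.7  82.9  27.2  57.1] 0.5
```

View pics/w12c.png

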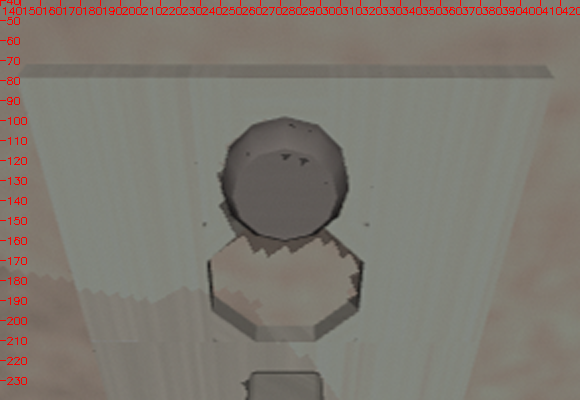

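Seated: the tool meets about 6 N uphill resistance after 26 mm of slide and the head covers the slot end. Releasing and lifting clear.

```bash
python3 -m creep '[[0,0,0,0],[0,0,0,0],[0,0,0,0],[0,0,0,0]]' 4.5 
python3 -m creep '[[0,0,-1,0],[0,0,-3,0],[0,0,-5.5,0],[-1,0,-8,0],[-2,0,-10,0],[-2,0,-11,0],[-2,0,-11,0]]'
python3 -c "
from h import *
c,im=snap('wrist','pics/w13.png')
t=ctrl.get_calibration('top')
print('decoy',onz(t,(317,133),80),onz(t,(353,153),50),onz(t,(262,130),50))
need(656.5,-142,150,5)"
```

```text
clock: 12.05
tool_pos: [597.8, 191.6, 108.0]
ee_rot: [-180.0, 0.5, 57.2]
force: [-0.1, -0.1, 0.3]
finger_gap: 44.9
clock: 12.75
tool_pos: [588.6, 175.9, 220.0]
ee_rot: [179.9, 0.4, 57.2]
force: [0.2, 0.4, -0.4]
finger_gap: 45.1
decoy [ 731.55705012 -128.56660524   80.        ] [ 694.14415481 -217.69353525   50.        ] [7.46420281e+02 4.51927401e-01 5.00000000e+01]
need cm [-22.96  22.95   7.06] rad 0.9115 | t 12.8 pos [588.  175.8 218.7] rpy [179.97   0.45  57.23] F [ 0.   0.3 -0.9] gap 45.1
```

View pics/w13.png

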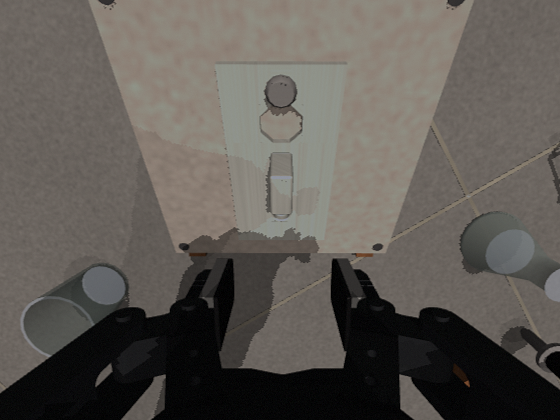

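The plate stays hanging, stud head at (281,91) over the slot end. Next, the pin.

```bash
python3 -m creep '[[-1.5,1.5,0,0.05],[-4,4,0.2,0.15],[-7,7,0.5,0.27],[-10,10,1,0.4],[-13,13,2,0.53],[-16,16,3,0.66],[-19,19,4,0.79],[-21.3,21.3,4.8,0.87],[-22.6,22.6,5.2,0.91],[-22.95,22.95,5.2,0.91]]'
python3 -m creep '[[0,0,0,0],[0,0,0,0]]'
python3 -c "
from h import *
need(656.5,-142,120,5)
c,im=snap('wrist','pics/w14.png');print(proj(c,(656.5,-142,84)))"
```

```text
clock: 13.8
tool_pos: [655.9, -144.6, 167.0]
ee_rot: [179.6, 0.4, 4.9]
force: [-0.1, 0.5, -0.8]
finger_gap: 45.0
clock: 14.0
tool_pos: [656.1, -142.0, 167.3]
ee_rot: [179.7, 0.4, 5.1]
force: [-0.3, 0.5, -0.9]
finger_gap: 45.2
need cm [ 0.07 -0.02  4.73] rad 0.0019 | t 14.0 pos [ 656.1 -142.   167.3] rpy [179.71   0.37   5.11] F [-0.3  0.5 -0.9] gap 45.2
[281.95397315 229.06467276]
```

View pics/w14.png

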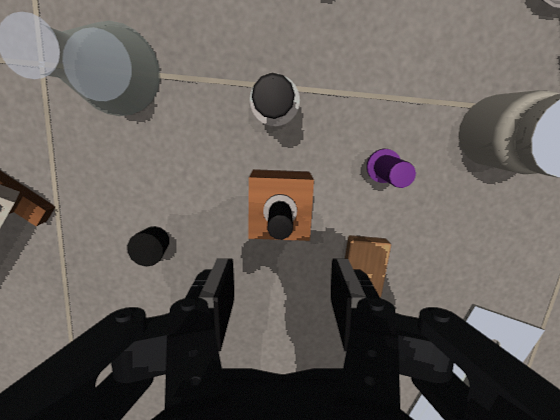

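Grip top at (280,229), predicted (282,229): about 1 mm to the left. Descending and gripping.

```bash
python3 -m creep '[[0.05,-0.1,1.5,0],[0.05,-0.1,4,0],[0.05,-0.1,6.5,0],[0.05,-0.1,8.5,0],[0.05,-0.1,9.6,0],[0.05,-0.1,9.9,0],[0.05,-0.1,9.9,0]]'
python3 -m creep '[[0,0,0,0],[0,0,0,0],[0,0,0,0],[0,0,0,0],[0,0,0,0]]' 0.5 30
python3 -c "
from h import *
c,im=snap('wrist','pics/w15.png')"
```

```text
clock: 14.75
tool_pos: [656.1, -140.5, 68.3]
ee_rot: [179.7, 0.4, 5.2]
force: [-0.1, -0.7, 0.1]
finger_gap: 45.2
clock: 15.25
tool_pos: [657.0, -140.4, 69.6]
ee_rot: [179.7, 0.2, 5.2]
force: [-0.3, 1.1, 6.0]
finger_gap: 16.9
```

View pics/w15.png

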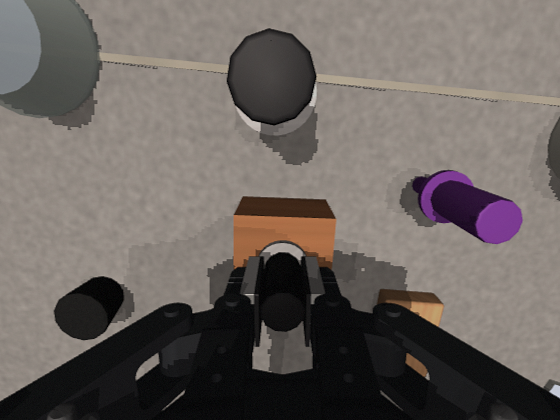

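Gripped (16.9 mm). Lifting 29 mm so only the tip remains in the stand's hole, then tilting the pin by swinging the tool back.

```bash
python3 -m creep '[[0,0,-0.8,0],[0,0,-1.8,0],[0,0,-2.6,0],[0,0,-2.8,0],[0,0,-2.8,0],[0,0,-2.8,0]]'
python3 -c "
from h import *
need(657,-140.4,97,5.2)
c,im=snap('side','pics/s16.png');crop(im,330,180,420,280,6,'pics/s16c.png')
c,im=snap('wrist','pics/w16.png')"
```

```text
clock: 15.9
tool_pos: [656.8, -140.3, 97.3]
ee_rot: [179.7, 0.3, 5.2]
force: [0.4, -0.3, 0.0]
finger_gap: 16.9
need cm [0.02 0.01 0.03] rad -0.0004 | t 15.9 pos [ 656.8 -140.3   97.3] rpy [179.71   0.28   5.18] F [ 0.4 -0.3  0. ] gap 16.9
```

View pics/s16c.png

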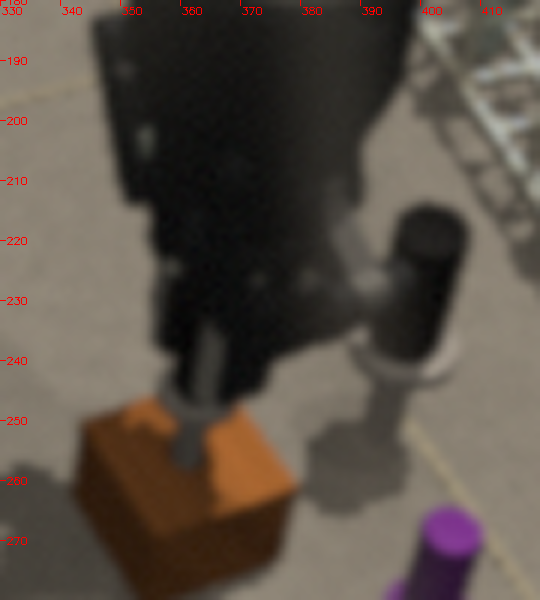

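View pics/w16.png

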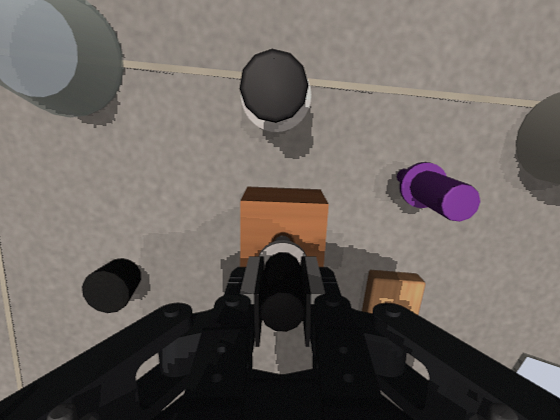

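```bash
python3 -m creep '[[-0.5,0,0,0],[-1,0,0.05,0],[-1.5,0,0.15,0],[-2,0,0.25,0],[-2.5,0,0.38,0],[-3,0,0.52,0],[-3.3,0,0.6,0],[-3.3,0,0.6,0]]'
python3 -c "
from h import *
need(657,-140.4,97,5.2)
c,im=snap('side','pics/s17.png');crop(im,330,180,420,280,6,'pics/s17c.png')
c,im=snap('wrist','pics/w17.png')"
```

```text
clock: 16.8
tool_pos: [622.6, -143.4, 90.8]
ee_rot: [179.7, 0.4, 5.2]
force: [2.6, 0.5, 1.6]
finger_gap: 16.7
need cm [ 3.45  0.01 -0.65] rad -0.0005 | t 16.8 pos [ 622.6 -143.4   90.8] rpy [179.72   0.41   5.17] F [2.6 0.5 1.6] gap 16.7
```

View pics/s17c.png

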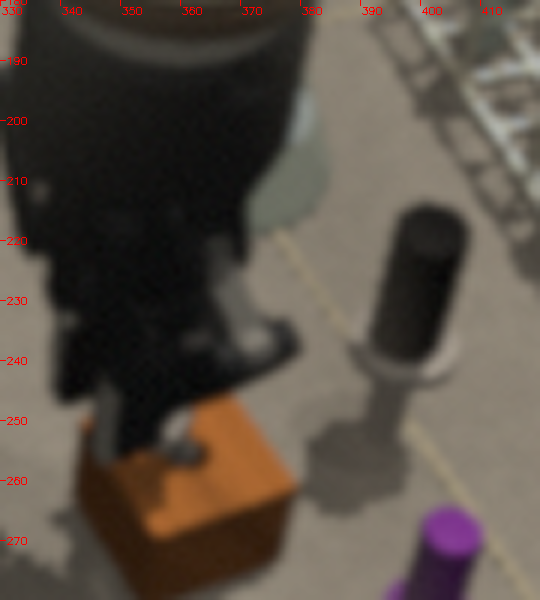

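View pics/w17.png

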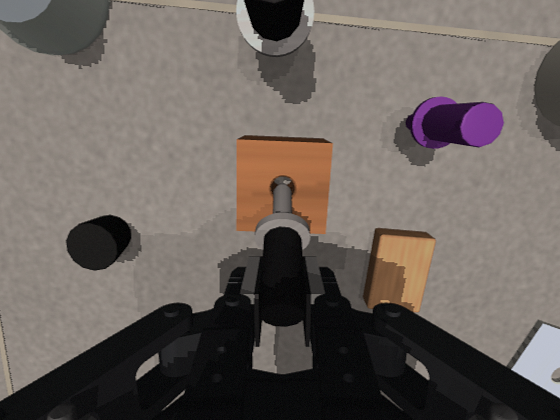

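The pin now leans with its tip toward tool +x. Lifting out and measuring its tilt.

```bash
python3 -m creep '[[-0.1,0,-1,0],[-0.2,0,-3,0],[-0.2,0,-5.5,0],[-0.2,0,-8,0],[-0.2,0,-9.5,0],[-0.2,0,-10,0],[-0.2,0,-10,0]]'
python3 -c "
from h import *
need(657,-140.4,97,5.2)
c,im=snap('wrist','pics/w18.png');crop(im,220,140,350,340,4,'pics/w18c.png');print(c['position'])"
```

```text
clock: 17.6
tool_pos: [621.2, -143.2, 191.0]
ee_rot: [179.7, 0.4, 5.2]
force: [0.8, -1.0, -1.6]
finger_gap: 17.1
need cm [ 3.67 -0.01  9.37] rad -0.0007 | t 17.6 pos [ 621.2 -143.2  191. ] rpy [179.7    0.44   5.16] F [ 0.8 -1.  -1.6] gap 17.1
[ 692.79881361 -135.75727255  315.19988874]
```

View pics/w18c.png

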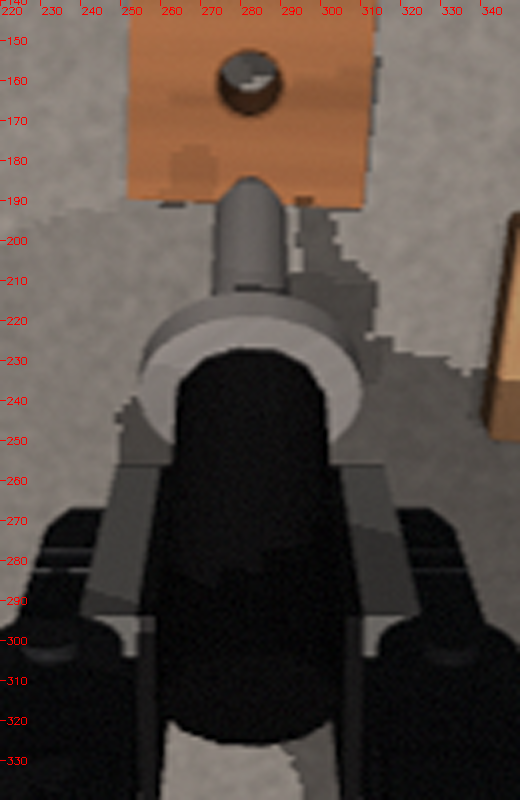

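```bash
cat > pinfit.py <<'E'
from h import *
def circ(q,s,zz,r):
    Rt=rot(s['ee_rot']);a=np.radians(q[2])
    ax=Rt@np.array([-np.sin(a),0,-np.cos(a)]) # tip->grip, tip toward +x tool
    e1=Rt@np.array([np.cos(a),0,-np.sin(a)]);e2=Rt@np.array([0,1.,0])
    g=np.array(s['tool_pos'])+Rt@np.array([q[0],q[3],q[1]])  # point z=58 (grip mid)
    return np.array([g+ax*(zz-58)+r*(np.cos(t)*e1+np.sin(t)*e2) for t in np.linspace(0,6.283,60)])
def fit(c,s,fl_min,fl_l,fl_r,gt_max,gb_min,tip_min,rt=3.5):
    def P(q,z,r): return np.array([proj(c,x) for x in circ(q,s,z,r)])
    def res(q):
        f=P(q,38,13);g=P(q,78,9);b=P(q,38,9);t=P(q,0,rt)
        return [f[:,1].min()-fl_min,f[:,0].min()-fl_l,f[:,0].max()-fl_r,g[:,1].max()-gt_max,b[:,1].min()-gb_min,t[:,1].min()-tip_min]
    r=least_squares(res,[0,0,25,0]);Rt=rot(s['ee_rot']);q=r.x
    tip=circ(q,s,0,0)[0];print('x,z off,tilt,y',q.round(2),'res',r.fun.round(1));return q,Rt.T@(tip-s['tool_pos'])
E
python3 -c "
from pinfit import *
c=ctrl.get_calibration('wrist');s=ctrl.read_state()
print(fit(c,s,219.5,254.5,310.5,326,227,184.5))
print(fit(c,s,219.5,254.5,310.5,326,227,184.5,2.5))"
```

```text
x,z off,tilt,y [ 6.4   6.98 26.91 -0.12] res [ 0.3  0.8 -0.8  0.4 -0.9  0.1]
(array([ 6.39749237,  6.97612375, 26.90827658, -0.12351398]), array([32.64617699, -0.12351398, 58.69658929]))
x,z off,tilt,y [ 6.1   7.45 28.21 -0.12] res [ 0.4  0.8 -0.8  0.4 -1.   0.1]
(array([ 6.10081457,  7.44600952, 28.21075552, -0.12307013]), array([33.51835384, -0.12307013, 58.55646384]))
```

Pin tilt ≈ 27.5°, tip at tool (33, 0, 58.6). Moving so the tip stands about 30 mm off the pin hole along the normal.

```bash
python3 -c "
from h import *
need(557.8,129.7,175,57.2)"
```

```text
need cm [ -3.8  -27.75   1.41] rad -0.9083 | t 17.65 pos [ 620.7 -143.2  190. ] rpy [179.73   0.52   5.16] F [ 0.   0.2 -0.7] gap 16.9
```

```bash
python3 -m creep '[[-0.2,-1.5,0,-0.05],[-0.6,-4.5,0,-0.15],[-1.1,-8,0,-0.27],[-1.6,-12,0,-0.4],[-2.1,-16,0.3,-0.53],[-2.7,-20,0.6,-0.66],[-3.2,-23.5,1,-0.78],[-3.6,-26.3,1.4,-0.86],[-3.8,-27.5,1.4,-0.9],[-3.8,-27.75,1.4,-0.908]]'
python3 -m creep '[[0,0,0.7,0],[0,0,1.6,0],[0,0,2.0,0],[0,0,2.0,0]]'
python3 -c "
from h import *
need(557.8,129.7,152.4,57.2)
c,im=snap('wrist','pics/w19.png');print(proj(c,(583.3,169.2,67.3)))"
```

```text
clock: 18.65
tool_pos: [556.2, 131.9, 174.4]
ee_rot: [-179.6, 0.6, 57.5]
force: [0.4, -0.2, -0.4]
finger_gap: 16.9
clock: 19.05
tool_pos: [555.7, 130.2, 153.2]
ee_rot: [-179.6, 0.7, 57.4]
force: [-0.6, 0.4, -0.2]
finger_gap: 16.8
need cm [0.08 0.21 0.08] rad 0.0026 | t 19.05 pos [555.7 130.2 153.2] rpy [-179.58    0.66   57.35] F [-0.6  0.4 -0.2] gap 16.8
[286.17888632 155.49723403]
```

View pics/w19.png

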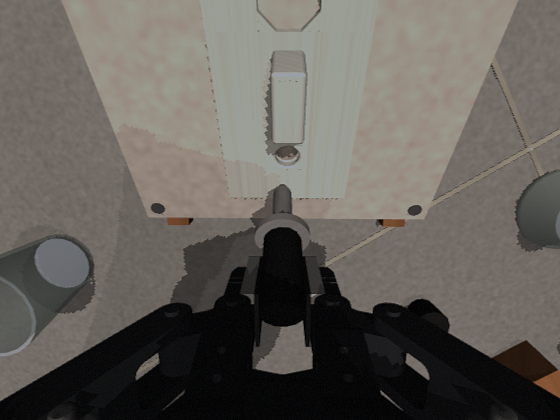

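```bash
python3 -c "
from h import *
crop(cv2.imread('pics/w19.png'),220,130,350,260,5,'pics/w19c.png')"
```

```text
(no output)
```

View pics/w19c.png

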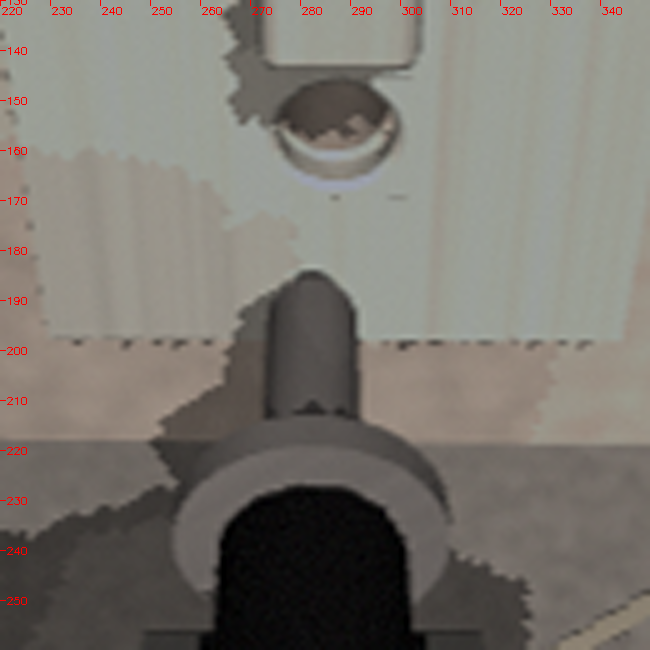

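```bash
python3 -c "
from h import *
c=ctrl.get_calibration('wrist');s=ctrl.read_state();Rt=rot(s['ee_rot'])
for z in(65,67.3,69.5):
  p=onz(c,(287,156),z);print(p.round(1),(Rt.T@(p-s['tool_pos'])).round(1))"
```

```text
[583.7 168.9  65. ] [48.1  3.4 88.3]
[583.9 169.1  67.3] [48.4  3.3 86. ]
[584.  169.4  69.5] [48.6  3.3 83.8]
```

```bash
python3 -m creep '[[0.2,0.15,0.3,0],[0.5,0.29,0.9,0],[0.8,0.29,1.4,0],[1.1,0.29,1.9,0],[1.25,0.29,2.2,0],[1.25,0.29,2.2,0],[1.25,0.29,2.2,0]]'
python3 -c "
from h import *
need(557.8,129.7,152.4,57.2)
c,im=snap('wrist','pics/w20.png');crop(im,220,130,350,260,5,'pics/w20c.png')"
```

```text
clock: 19.8
tool_pos: [564.8, 139.7, 131.6]
ee_rot: [-179.6, 0.6, 57.4]
force: [-0.0, -1.3, -0.6]
finger_gap: 17.2
need cm [-1.24 -0.07 -2.07] rad 0.0034 | t 19.8 pos [564.8 139.7 131.6] rpy [-179.6     0.62   57.4 ] F [-0.  -1.3 -0.6] gap 17.2
```

View pics/w20c.png

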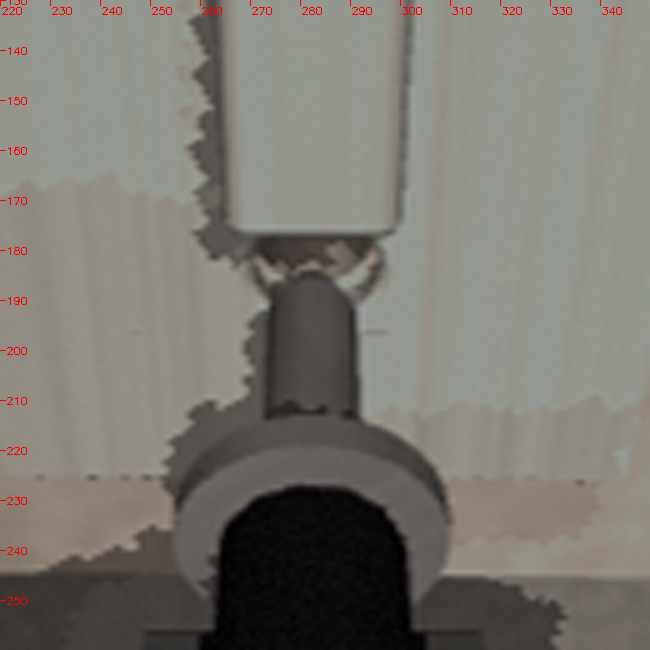

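```bash
python3 -c "
from h import *
c=ctrl.get_calibration('wrist');s=ctrl.read_state();Rt=rot(s['ee_rot'])
H=np.array([583.9,169.1,67.3]);n=np.array([-.254,-.394,.883]);sl=np.array([.4783,.742,.469])
print(proj(c,H),'rim low',proj(c,H-7.5*sl),'tool',(Rt.T@(H-s['tool_pos'])).round(1))
print('tip',proj(c,np.array(s['tool_pos'])+Rt@np.array([33,0,58.6])))"
```

```text
[282.59355109 182.29777003] rim low [282.58913067 192.18435015] tool [35.8  0.6 64. ]
tip [281.60307909 189.00489777]
```

Laterally aligned (hole centre column 282, tip 282.5). Inserting in steps along the normal.

```bash
python3 -m creep '[[0.15,0,0.3,0],[0.32,0,0.6,0],[0.48,0,0.9,0],[0.64,0,1.2,0],[0.75,0,1.4,0],[0.75,0,1.4,0]]'
python3 -c "
from h import *
need(564.8,139.7,131.6,57.2)
c,im=snap('wrist','pics/w21.png');crop(im,220,130,350,260,5,'pics/w21c.png')"
```

```text
clock: 20.45
tool_pos: [568.4, 145.6, 117.0]
ee_rot: [-179.6, 0.7, 57.4]
force: [-0.5, -0.1, -2.6]
finger_gap: 17.3
need cm [-0.71  0.01 -1.45] rad 0.0033 | t 20.45 pos [568.4 145.6 117. ] rpy [-179.58    0.67   57.39] F [-0.5 -0.1 -2.6] gap 17.3
```

View pics/w21c.png

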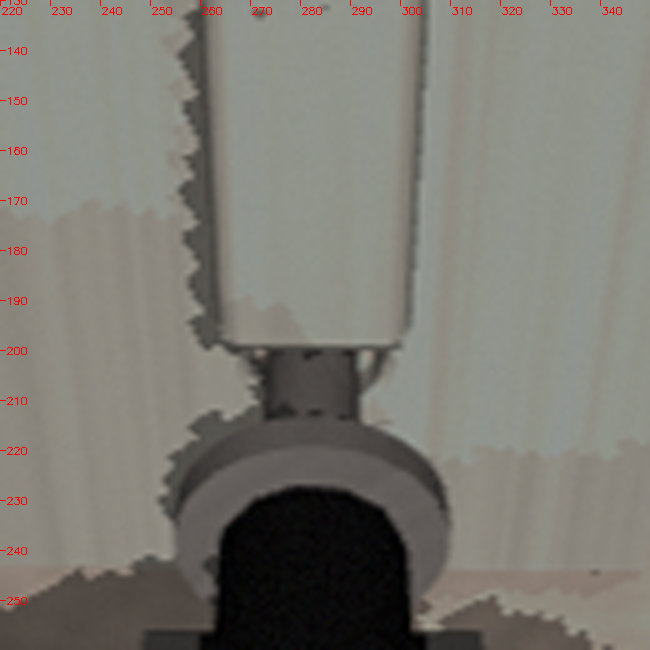

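The shaft is entering without contact force. Continuing.

```bash
python3 -m creep '[[0.15,0,0.28,0],[0.3,0,0.56,0],[0.45,0,0.84,0],[0.6,0,1.12,0],[0.68,0,1.25,0],[0.68,0,1.25,0]]'
python3 -c "
from h import *
need(564.8,139.7,131.6,57.2)
c,im=snap('wrist','pics/w22.png');crop(im,220,130,350,260,5,'pics/w22c.png')
c,im=snap('side','pics/s22.png');crop(im,200,70,330,200,5,'pics/s22c.png')"
```

```text
clock: 21.1
tool_pos: [571.7, 151.3, 104.1]
ee_rot: [-179.5, 0.7, 57.4]
force: [-1.6, -1.2, -2.2]
finger_gap: 17.5
need cm [-1.38  0.02 -2.74] rad 0.0034 | t 21.1 pos [571.7 151.3 104.1] rpy [-179.55    0.68   57.4 ] F [-1.6 -1.2 -2.2] gap 17.5
```

View pics/w22c.png

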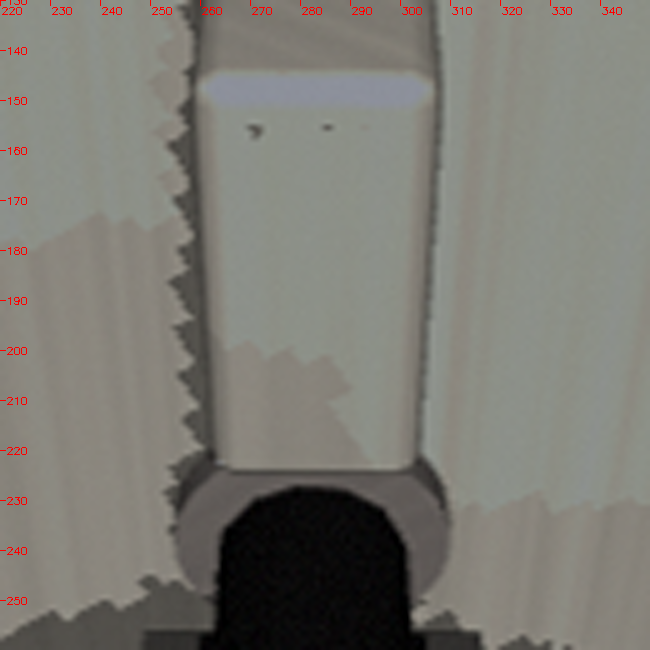

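View pics/s22c.png

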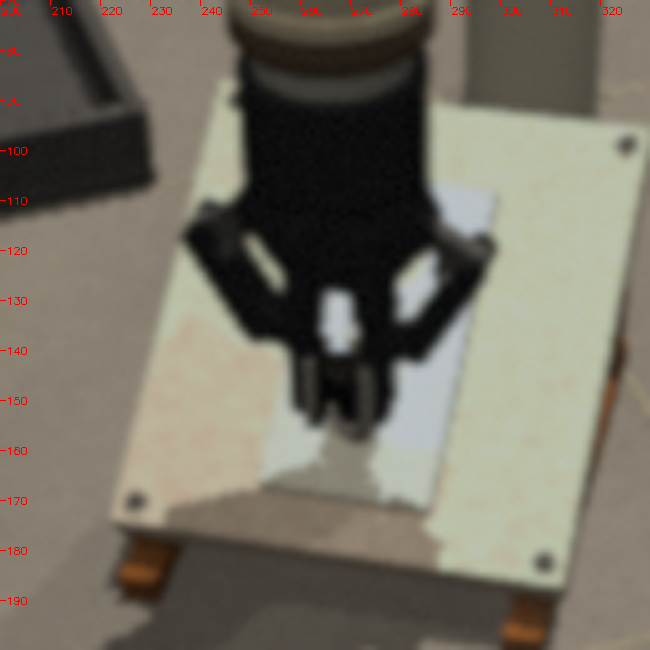

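About 9 mm left. Finishing the push.

```bash
python3 -m creep '[[0.13,0,0.25,0],[0.26,0,0.5,0],[0.38,0,0.72,0],[0.46,0,0.87,0],[0.53,0,1.0,0],[0.53,0,1.0,0]]'
python3 -c "
from h import *
need(564.8,139.7,131.6,57.2)"
```

```text
clock: 21.8
tool_pos: [574.1, 155.2, 94.7]
ee_rot: [-179.6, 0.8, 57.4]
force: [-4.9, -5.1, 5.6]
finger_gap: 17.1
need cm [-1.85  0.02 -3.66] rad 0.0032 | t 21.8 pos [574.1 155.2  94.7] rpy [-179.57    0.78   57.38] F [-4.9 -5.1  5.6] gap 17.1
```

```bash
python3 -m creep '[[0.1,0,0.2,0],[0.2,0,0.4,0],[0.2,0,0.4,0]]'
python3 -c "
from h import *
need(564.8,139.7,131.6,57.2)
c,im=snap('side','pics/s23.png');crop(im,220,110,310,190,7,'pics/s23c.png')"
```

```text
clock: 22.1
tool_pos: [574.3, 155.4, 93.6]
ee_rot: [-179.6, 1.1, 57.4]
force: [-13.5, -9.3, 26.5]
finger_gap: 16.9
need cm [-1.91  0.03 -3.77] rad 0.0027 | t 22.1 pos [574.3 155.4  93.6] rpy [-179.65    1.05   57.35] F [-13.5  -9.3  26.5] gap 16.9
```

View pics/s23c.png

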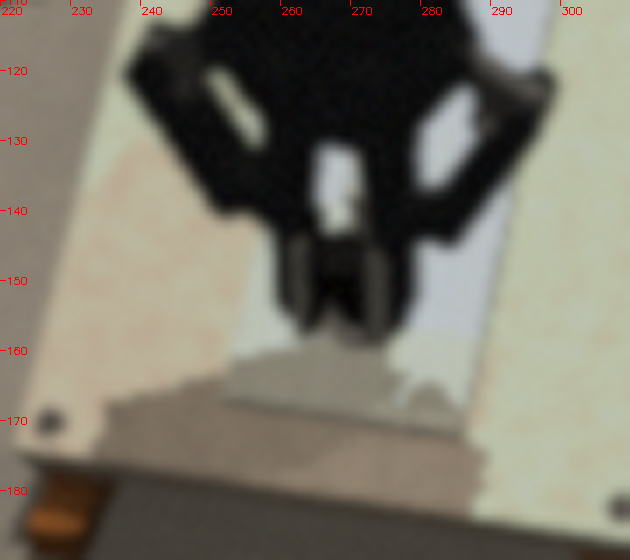

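30 N solid contact square to the face: the flange is down. Releasing and retreating vertically.

```bash
python3 -m creep '[[0,0,0,0],[0,0,0,0],[0,0,0,0],[0,0,0,0]]' 4.5 
python3 -m creep '[[0,0,-1,0],[0,0,-3,0],[-1,0,-6,0],[-2.5,0,-9,0],[-4,0,-11,0],[-5,0,-12,0],[-5,0,-12,0]]'
python3 -c "
from h import *
c,im=snap('wrist','pics/w24.png');crop(im,170,0,400,230,3,'pics/w24c.png')
c,im=snap('side','pics/s24.png');crop(im,210,70,340,200,5,'pics/s24c.png')"
```

```text
clock: 22.55
tool_pos: [574.5, 156.0, 93.4]
ee_rot: [-179.6, 1.0, 57.4]
force: [0.3, 0.1, -1.0]
finger_gap: 45.3
clock: 23.25
tool_pos: [549.9, 114.1, 215.6]
ee_rot: [-179.8, 1.0, 57.3]
force: [0.6, 0.5, -0.0]
finger_gap: 45.2
```

View pics/w24c.png

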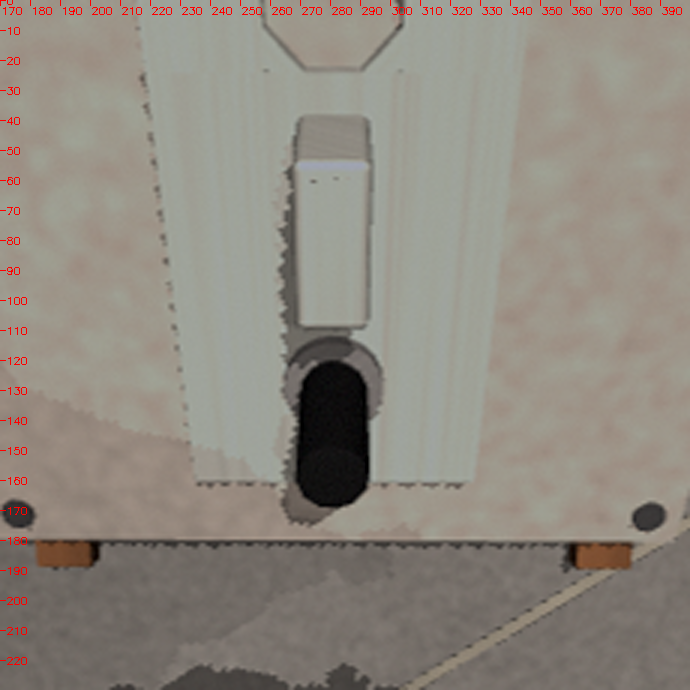

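View pics/s24c.png

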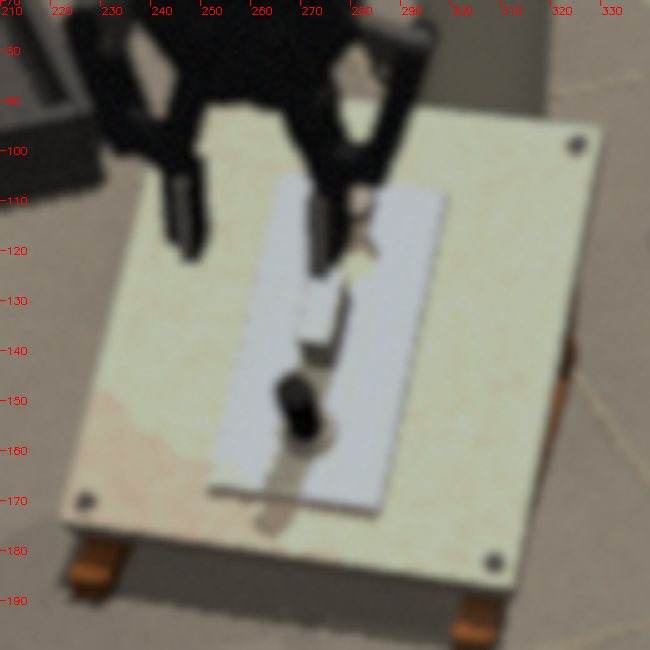

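```bash
python3 -c "
from h import *
c=ctrl.get_calibration('wrist')
H=np.array([583.9,169.1,67.3]);n=np.array([-.254,-.394,.883]);sl=np.array([.4783,.742,.469]);v=np.cross(n,sl)
def ext(h,r,dh=0):
  P=np.array([proj(c,H+n*(h+dh)+r*(np.cos(t)*sl+np.sin(t)*v)) for t in np.linspace(0,6.28,90)]);return P.min(0).round(1),P.max(0).round(1)
for dh in(0,3,6): print(dh,'fl bottom',ext(0,13,dh),'fl top',ext(4,13,dh),'grip top',ext(44,9,dh))
im=cv2.imread('pics/w24.png');crop(im,245,90,325,180,8,'pics/w24d.png')
for k in range(1): snap('top','pics/t24.png')
crop(cv2.imread('pics/t24.png'),100,100,260,250,5,'pics/t24c.png')"
```

```text
0 fl bottom (array([266.4, 108.7]), array([299.6, 138.5])) fl top (array([266.2, 111.3]), array([299.8, 141.2])) grip top (array([269.7, 145.9]), array([295.8, 167.5]))
3 fl bottom (array([266.3, 110.6]), array([299.7, 140.5])) fl top (array([266.1, 113.2]), array([299.9, 143.3])) grip top (array([269.5, 148.5]), array([295.9, 170.1]))
6 fl bottom (array([266.1, 112.6]), array([299.8, 142.6])) fl top (array([265.9, 115.2]), array([300. , 145.4])) grip top (array([269.4, 151.1]), array([296. , 172.8]))
```

View pics/w24d.png

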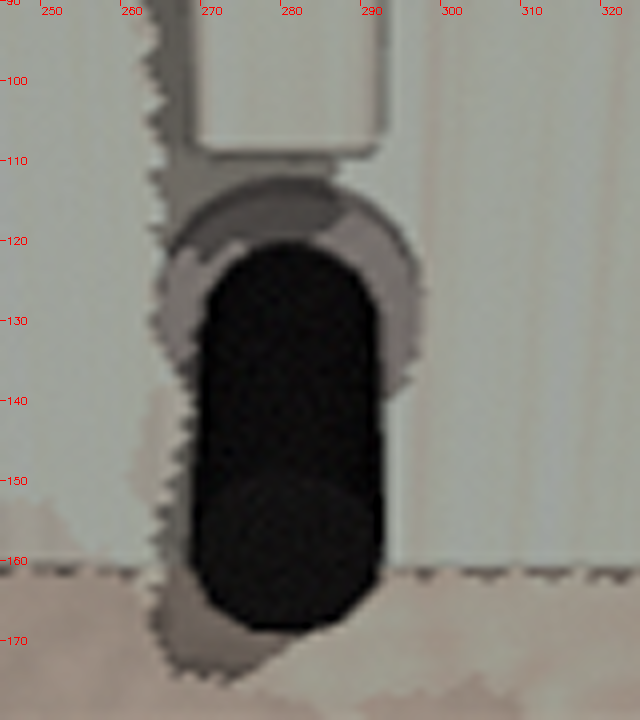

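View pics/t24.png

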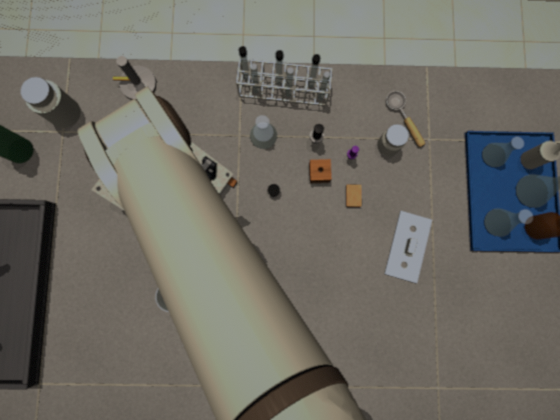

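```bash
python3 -c "
from h import *
c=ctrl.get_calibration('wrist')
H=np.array([583.9,169.1,67.3]);n=np.array([-.254,-.394,.883]);sl=np.array([.4783,.742,.469]);v=np.cross(n,sl)
for nm,s,h in(('rib dn top',28,30),('rib up top',64,30),('plate low edge',-34,0),('keyhole low',46+25.5,0)): print(nm,proj(c,H+sl*s+n*h))"
```

```text
rib dn top [283.61939105 109.6690687 ]
rib up top [283.74790367  52.26447502]
plate low edge [283.61549782 159.97376904]
keyhole low [283.96226277  22.39738824]
```

```bash
python3 -c "
from h import *
c=ctrl.get_calibration('side')
H=np.array([583.9,169.1,67.3]);n=np.array([-.254,-.394,.883]);sl=np.array([.4783,.742,.469]);v=np.cross(n,sl)
for dh in(0,3,6):
  P=np.array([proj(c,H+n*(4+dh)+13*(np.cos(t)*sl+np.sin(t)*v)) for t in np.linspace(0,6.28,90)])
  Q=np.array([proj(c,H+n*(44+dh)+9*(np.cos(t)*sl+np.sin(t)*v)) for t in np.linspace(0,6.28,90)])
  B=np.array([proj(c,H+n*(0+dh)+13*(np.cos(t)*sl+np.sin(t)*v)) for t in np.linspace(0,6.28,90)])
  print(dh,'flange bot max',B.max(0).round(1),'min',P.min(0).round(1),'grip top min',Q.min(0).round(1))
for nm,s,h in(('rib dn top',28,30),('plate low edge',-34,0),('rib dn bot',28,0)): print(nm,proj(c,H+sl*s+n*h).round(1))
im=cv2.imread('pics/s24.png');crop(im,245,115,305,180,10,'pics/s24d.png')"
```

```text
0 flange bot max [277.1 159.8] min [265.5 148.5] grip top min [264.4 142.4]
3 flange bot max [276.9 159.3] min [265.3 147.9] grip top min [264.2 141.8]
6 flange bot max [276.8 158.8] min [265.1 147.4] grip top min [264.  141.2]
rib dn top [272.  137.5]
plate low edge [268.4 168.3]
rib dn bot [273.9 143.3]
```

View pics/s24d.png

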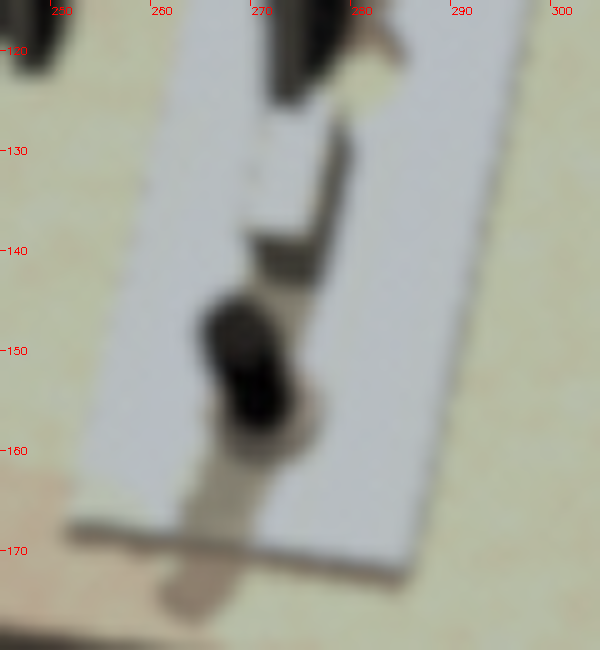

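Both views agree with the flange down on the plate: in the side view the pin, rib and plate edge all share the same +1.7 px offset. No shaft shows under the flange. Other objects are unmoved in the top view. Handing in.

```bash
python3 -c "
from workcell import ctrl
print(ctrl.sign_off()); print(ctrl.read_state()['clock'])"
```

```text
the job is handed in; nothing more can be done
None
the job is handed in; nothing more can be done
```

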